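# Renew a photometer's drying cartridge and hold its cover shut under the lid lip

## Robot

A 6-joint arm with a two-finger parallel gripper is mounted at the origin on the work surface. World frame = base frame: x ahead of the robot, y to its left, z up, the work surface at z = 0. Lengths are in m, angles in rad, forces in N, time in s.
With the tool pointing down it reaches from about 0.325 to 0.775 m from the base axis. Payload 5.5 kg.
Tool frame: the origin (TCP) lies on the mounting face of the last link; the fingertips stand 173 mm ahead of it and the grasp point (between the pads) lies hold_point_z ahead of it (hold_point_z is the distance from the TCP to the grasp point, in m); z points along the fingers, y is the line along which they close (so a half turn about z gives the same grasp; the last joint's range is limited). The gripper opens to 85 mm and grips with 20 to 120 N. Pads are 22 mm wide; open, the fingers measure 114 mm over their backs; the gripper's body (76 mm by 85 mm) begins 54 mm behind the grasp point. The pads swing forward as they close: fully open they stand 13 mm farther back than shut.
Start: joints at [1.143, 0.091, 1.231, -0, 1.82, -0.057], TCP at [0.217, 0.559, 0.405] pointing down, gripper open.
Joint ranges: [-2.87, 2.87], [-0.86, 2.18], [0.17, 2.46], [-1.51, 4.65], [0.06, 2.69], [-2.65, 2.65]. Speed limits (rad/s): [2.57, 2.57, 3.01, 3.14, 3.14, 3.14].

## Interface

Orientations are given as a unit quaternion [x, y, z, w].
In Python, from bench import * gives the robot as it stands. The module is installed in compiled form; this text tells all that it offers.
- The arm moves only by the tool send_rows, never from a script. Its arguments are lists of equal length, an entry for each row: "slide": the shift along the world's x, y, z in cm, a list of three; "angular": the turn, a rotation vector about the world's x, y, z in rad, a list of three; "grip": the closure in counts, from 0 (fully open) to 255 (shut). A call has 1 to 12 rows; each row is the pose to reach, as a shift and turn from the pose commanded when the call began; what a row does not reach only later rows make up. A row lasts 1/8 s, in which the tool goes at most 62.5 mm and 10.7 degrees, less where a joint would pass 70% of its speed; a pose out of reach is approached as far as the arm can. A call with a gripper value outside its range is refused whole. The fingers move at their own pace and stop on an object; "force" is the grip in N (left out, the last holds). Time passes only in rows, so rows that repeat a pose let the fingers close. It gives the time, the measured TCP pose, the force, the opening and the grip force at its end, in the units of the state.
- get_state(): the state, without advancing time (a new reading comes with each control period).
- get_image(name): name is "side" or "top" or "wrist"; returns the picture (480x640x3 uint8, red, green, blue); there is no depth.
- get_calibration(name): a dict with "mtx" (3x3 intrinsics, pixels), "world_from_camera" (4x4, takes a point from camera to world coordinates); the wrist camera has in their place "T_tool_cam" (4x4, takes a point from camera to tool coordinates, whose origin is the TCP and whose axes are the flange's). Camera axes: x right, y up, looking along -z (the intrinsics and any distortion apply to the point x, -y, -z); pixel columns grow to the right and rows downward; lengths in m; the calibration is good to about 2 mm. A picture is of the moment at which its call begins: read the wrist's pose just before it. get_calibration takes no time and is no camera call.
- hand_in(): hands the job in; it is judged then, once.
The state is a dict: "t": time; "q": joint angles; "qvel": joint speeds; "tau": joint torques, N m; "tool_pos": TCP position; "ee_rot": TCP orientation; "ft_force": force on the tool from outside, world axes, zero at the start; "ft_torque": the same for the moment, N m; "gripper_width": opening from 0.0 (shut) to 1.0 (fully open); "grip_force": force on a finger pad.
Only numpy, scipy, OpenCV 4.12 (cv2) and the standard library are available. Lean on these libraries where they do the work, as an engineer would, in place of code of your own. Each camera call takes 0.05 s, during which the arm holds its last target. There are 200 camera calls.

## Task

Fit the fresh drying cartridge upright in the spring seat inside the photometer's open well and let go of it. Then fit the aluminium well cover: tuck its back edge fully home under the overlapping front lip of the shut sample lid without lifting that lid (a reading is running), press the cover flat on the deck against the spring, and finish while still holding it pressed down so that the screws can be driven. Do not knock the other things on the bench about.

Things in the scene. Friction and masses are not known exactly. Their poses are not given: they have to be found in the camera images.
- photometer: Bench photometer: beige box-shaped instrument, 295 deep x 290 wide, fixed to the bench; keypad and small tilted screen at its left, well and sample lid at its right. Origin: on the bench under the well's centre. x runs from its front to its back (the tuck direction), y to its left, z up; 'behind' is +x. Its front face is 45 mm in front of the origin
- well (a point): Centre of the open well, at deck height, 70 mm above the bench; axes as photometer. The well is 52 mm (x) by 124 mm (y), 50 mm deep: fingers fit beside the cartridge along y, not along x. The flat deck round it that the cover lies on is 160 mm wide (y), with a 3 mm high rim along left and right; the cover has 5 mm to spare each side
- seat_top (a point): Centre of the upper face of the spring seat in the well, a black cup, inner diameter 44 mm with a 3 mm high rim, 42 mm below the deck at rest; it sinks when pressed. Axes as photometer
- seat (a joint): How far the spring seat is pressed down, m: 0 at rest, 0.005 at its stop. It starts to yield at about 2 N and takes about 8 N at 0.004, where the cover lies flat on the deck over the cartridge
- lip (a point): Middle of the lower front edge of the sample lid, 49 mm behind the well's centre. The lid is a flat panel 190 mm wide (y), 168 mm deep, 12 mm thick, hinged at its back, kept shut only by its weight (0.22 kg); shut, its underside is 10 mm above the deck, and it laps 16 mm over the place for the cover's back edge. Axes as photometer
- home (a point): Where the middle of the cover's lower back edge belongs: on the deck, 65 mm behind the well's centre and 16 mm in under the lip, against the upright face that stops the cover. The cover's front edge is then flush with the instrument's front face. Axes as photometer
- cartridge_mid (a point): Centre of the drying cartridge, a plain aluminium can 36 mm in diameter and 46 mm tall with small holes in its top, standing loose on the bench; z up. Told from the amber vial by its width and flat top. In the unpressed seat its top stands 4 mm above the deck
- cover_rib (a point): Centre of the grip rib of the well cover, a grey aluminium plate 110 (x) x 150 (y) x 4 mm lying on the bench, rib up. The rib stands on the plate: 12 mm thick (x), 60 long (y), 22 tall; its centre is 15 mm above the plate's underside, 65 mm in front of the back edge. x points to the plain back edge; two screw heads mark the front corners. Once home the rib is right above the cartridge
- cover_back (a point): Middle of the lower back edge of the well cover (the edge to tuck; axes as cover_rib)
- cover_front (a point): Middle of the lower front edge of the well cover, 110 mm from the back edge (axes as cover_rib)
- vial: Bystander: amber glass vial with white cap, 28 dia x 62 tall, standing; origin at the centre of its underside. Leave it alone
- petri: Bystander: closed clear petri dish, 94 dia x 16 high, lying flat; origin at the centre of its underside. Leave it alone
- cup: Bystander: specimen cup with screw lid, 66 dia x 68 tall; origin at the centre of its underside. Leave it alone
- wash: Bystander: white squeeze wash bottle, 66 dia x 190 tall; origin at the centre of its underside. Leave it alone
- cuvettes: Bystander: open cardboard box of cuvettes, 90 x 120 x 35; origin at the centre of its underside. Leave it alone
- timer: Bystander: flat laboratory timer, 60 x 65 x 18; origin at the centre of its underside. Leave it alone
Not all that is in view belongs to the job. What is shaped like the part that bears cartridge_mid but green is not meant.

How it is judged:
On the way, in this order (a step that is already met when the one before it is completed fails the run):
1. the cartridge stands upright in the spring seat, let go (horizontal distance between cartridge_mid and seat_top below 0.007 m and angle between cartridge_mid's own z axis and vertical below 0.12 rad and z of cartridge_mid in the frame of seat_top below 0.0255 m and contact force between the fingers and cartridge below 0.1 N), for 0.2 s.
2. the cover's back edge is home under the lip of the lid (x of cover_back in the frame of home between -0.006 and 0.003 m and y of cover_back in the frame of home between -0.007 and 0.007 m and z of cover_back in the frame of home between -0.002 and 0.006 m and angle between the x axis of cover_rib and the x axis of home, either way round below 0.2 rad), for 0.1 s.
At the end, for the whole second after the job is handed in: Fingers still press the cover (over 2 N; seat at least 3 mm down); it lies flat within 2 mm, back edge within 6 mm of home and 7 mm sideways, square to 0.06 rad; the cartridge stands in the seat within 7 mm of its centre; the lid is shut (horizontal distance between cartridge_mid and seat_top below 0.007 m and angle between cartridge_mid's own z axis and vertical below 0.12 rad and z of cartridge_mid in the frame of seat_top below 0.0255 m and x of cover_back in the frame of home between -0.006 and 0.003 m and y of cover_back in the frame of home between -0.007 and 0.007 m and z of each of cover_back, cover_front in the frame of home below 0.002 m and angle between the x axis of cover_rib and the x axis of home, either way round below 0.06 rad and angle between the z axis of cover_rib and the z axis of home, either way round below 0.03 rad and value of joint seat above 0.003 m and z of lip in the frame of well below 0.0135 m and contact force between the fingers and cover above 2 N); the arm keeps its last pose, push and grip.
It fails at once if the sample lid is lifted (its lip by more than about 6 mm) (z of lip in the frame of well above 0.016 m).
It fails at once if another thing on the bench is pushed over 40 mm away or tipped (distance of any of vial, petri, cup, wash, cuvettes, timer from where it was at the start of the episode above 0.04 m or angle between any of vial, petri, cup, wash, cuvettes, timer's own z axis and vertical above 0.5 rad).
It also fails if it takes over 58 s, if anything falls off the work surface, if the arm or the gripper's body presses on something with over 40 N, if the wrist force passes 120 N, or if a joint passes its speed limit or range.

## Working session

There is one attempt and no reset: what is moved stays moved. The work goes in short steps, Python scripts to look and compute and a tool call to move; the robot and the scene stay as the last step left them, time stands still between calls to the robot, and variables do not carry over. Pictures are saved under pics/ and viewed, at most 10 in all, crops included, and the job is handed in when it is done.

Besides the shell and the picture viewer there is one more tool, called as name(argument=value, ...) on one line, values as JSON. send_rows: Moves the arm, as the interface text tells. Its arguments: {"type":"object","properties":{"slide":{"type":"array","items":{"type":"array","items":{"type":"number"}}},"angular":{"type":"array","items":{"type":"array","items":{"type":"number"}}},"grip":{"type":"array","items":{"type":"number"}},"force":{"type":"number"}},"required":["slide","angular","grip"]}

```bash
mkdir -p pics; python3 - <<'E'
from bench import *
import cv2,numpy as np
s=get_state();print({k:np.round(v,3) for k,v in s.items()})
for n in ("top","side"):
    im=get_image(n);cv2.imwrite(f"pics/{n}0.png",im[:,:,::-1])
for n in ("top","side","wrist"):
    print(n,{k:np.round(v,4).tolist() if not isinstance(v,(str,)) else v for k,v in get_calibration(n).items()})
try: print(hold_point_z)
except Exception as e: print(e)
E
```

```text
{'t': np.float64(0.0), 'q': array([ 1.143,  0.092,  1.232, -0.   ,  1.82 , -0.057]), 'qvel': array([ 0.001, -0.   ,  0.002,  0.001,  0.   ,  0.002]), 'tau': array([ 1.0000e-03, -4.5872e+01, -4.1804e+01,  0.0000e+00,  1.1000e-02,
        0.0000e+00]), 'tool_pos': array([0.217, 0.559, 0.404]), 'ee_rot': array([ 0.184,  0.983, -0.001, -0.   ]), 'ft_force': array([-0.604,  0.03 , -0.064]), 'ft_torque': array([ 0.036, -0.015,  0.016]), 'grip_force': np.float64(0.0), 'gripper_width': np.float64(0.995)}
top {'mtx': [[526.681, 0.0, 317.6506], [0.0, 526.681, 247.1941], [0.0, 0.0, 1.0]], 'world_from_camera': [[-0.0118, 0.9893, -0.1452, 0.3648], [-0.9998, -0.0141, -0.0146, -0.0332], [-0.0165, 0.145, 0.9893, 1.2589], [0.0, 0.0, 0.0, 1.0]]}
side {'mtx': [[512.735, 0.0, 318.1305], [0.0, 512.735, 248.5773], [0.0, 0.0, 1.0]], 'world_from_camera': [[0.9436, 0.1647, -0.2874, 0.1948], [-0.3312, 0.4731, -0.8164, -1.0469], [0.0015, 0.8655, 0.5009, 0.7106], [0.0, 0.0, 0.0, 1.0]]}
wrist {'mtx': [[355.1269, 0.0, 319.1161], [0.0, 355.1269, 236.0738], [0.0, 0.0, 1.0]], 'T_tool_cam': [[0.0015, 0.9473, 0.3204, 0.0822], [1.0, -0.0011, -0.0014, -0.0006], [-0.001, 0.3205, -0.9473, 0.0302], [0.0, 0.0, 0.0, 1.0]]}
0.1547
```

View pics/top0.png

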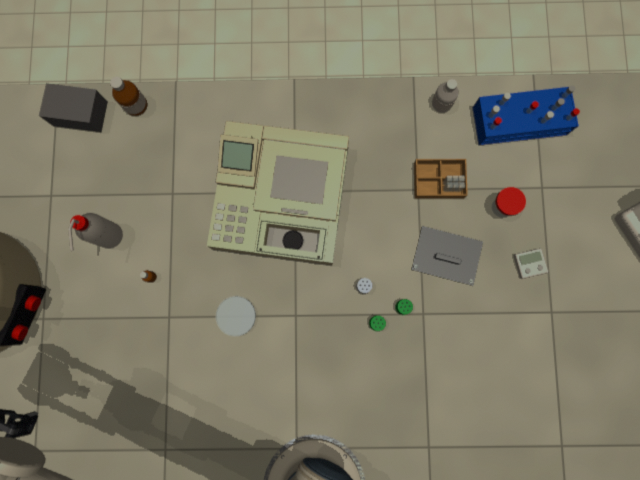

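View pics/side0.png

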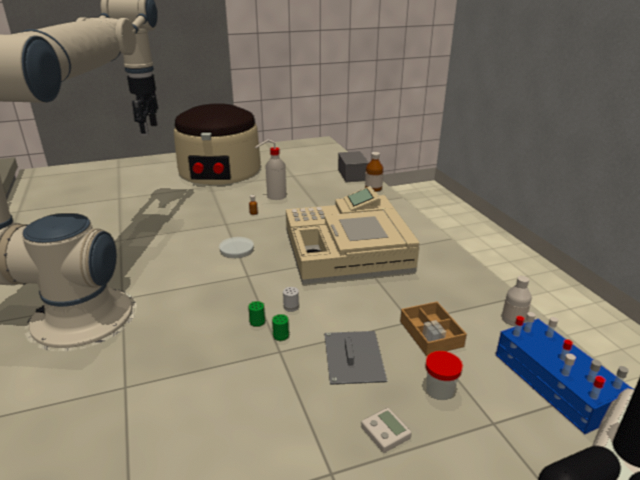

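Top view: photometer well at about (293,240), cartridge (364,286), cover (447,257) with its screw heads toward the robot, green decoys at (377,323) and (404,306). Now the coarse positions.

```bash
cat > h.py <<'E'
from bench import *
import cv2,numpy as np
from scipy.spatial.transform import Rotation as R
def cam(n,s=None):
    c=get_calibration(n);K=np.array(c["mtx"])
    if n=="wrist":
        T=np.eye(4);T[:3,:3]=R.from_quat(s["ee_rot"]).as_matrix();T[:3,3]=s["tool_pos"];T=T@np.array(c["T_tool_cam"])
    else:T=np.array(c["world_from_camera"])
    return K,T,c
def plane(px,z,KT):
    K,T=KT[:2];px=np.atleast_2d(np.float64(px))
    d=np.c_[(px[:,0]-K[0,2])/K[0,0],-(px[:,1]-K[1,2])/K[1,1],-np.ones(len(px))]@T[:3,:3].T
    return T[:3,3]+d*((z-T[2,3])/d[:,2])[:,None]
def proj(p,KT):
    K,T=KT[:2];q=(np.atleast_2d(p)-T[:3,3])@T[:3,:3]
    return np.c_[K[0,2]-K[0,0]*q[:,0]/q[:,2],K[1,2]+K[1,1]*q[:,1]/q[:,2]]
E
python3 - <<'E'
from h import *
im=cv2.imread("pics/top0.png");KT=cam("top");print(KT[2].keys())
h=cv2.cvtColor(im,cv2.COLOR_BGR2HSV)
print("cart",plane([364,286],.046,KT).round(3))
for n,p in dict(cover=(435,245),body=(250,190),well=(290,238),bench=(380,240)).items():print(n,h[p[1],p[0]])
c=plane([[422,228],[482,236],[474,283],[413,272]],.004,KT);print(c.round(3),c.mean(0).round(3))
print("wellcorners",plane([[264,222],[326,230],[321,258],[259,248]],.07,KT).round(3))
print("wellcentre",plane([[293,240]],.028,KT).round(3))
f=plane([[209,248],[332,263]],.07,KT);print("front",f.round(3))
cv2.imwrite("pics/c1.png",cv2.resize(im[205:325,200:360],None,fx=5,fy=5,interpolation=cv2.INTER_CUBIC))
E
```

```text
dict_keys(['mtx', 'world_from_camera'])
cart [[ 0.451 -0.121  0.046]]
cover [ 25  14 106]
body [ 33  61 158]
well [10 19 40]
bench [ 23  48 138]
[[ 0.592 -0.267  0.004]
 [ 0.571 -0.41   0.004]
 [ 0.458 -0.385  0.004]
 [ 0.486 -0.241  0.004]] [ 0.527 -0.326  0.004]
wellcorners [[ 0.6    0.107  0.07 ]
 [ 0.579 -0.035  0.07 ]
 [ 0.514 -0.023  0.07 ]
 [ 0.539  0.118  0.07 ]]
wellcentre [[0.563 0.043 0.028]]
front [[ 0.541  0.233  0.07 ]
 [ 0.503 -0.048  0.07 ]]
```

View pics/c1.png

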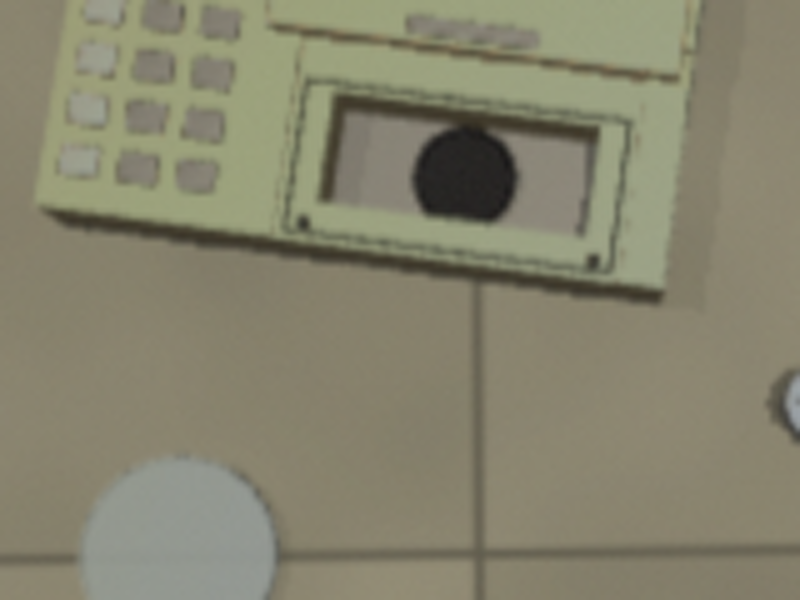

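The crop shows the well hole with corners near (268,224), (320,231), (318,252), (264,245) in full-frame pixels, the black seat, and the cartridge on the bench to the right. Hovering over the cartridge.

send_rows(slide=[[23.4,-68,-10.4],[23.4,-68,-10.4],[23.4,-68,-10.4],[23.4,-68,-10.4],[23.4,-68,-10.4],[23.4,-68,-10.4],[23.4,-68,-10.4],[23.4,-68,-10.4],[23.4,-68,-10.4],[23.4,-68,-10.4],[23.4,-68,-10.4],[23.4,-68,-10.4]], angular=[[0,0,0.237],[0,0,0.237],[0,0,0.237],[0,0,0.237],[0,0,0.237],[0,0,0.237],[0,0,0.237],[0,0,0.237],[0,0,0.237],[0,0,0.237],[0,0,0.237],[0,0,0.237]], grip=[0,0,0,0,0,0,0,0,0,0,0,0], force=30)

```text
t: 1.6
tool_pos: [0.4515, -0.1234, 0.2996]
ee_rot: [0.068, 0.998, 0.0, -0.001]
ft_force: [1.1, 0.7, 0.3]
gripper_width: 1.004
grip_force: 0.0
```

```bash
python3 - <<'E'
from h import *
s=get_state();im=get_image("wrist")[:,:,::-1].copy();cv2.imwrite("pics/w1.png",im);np.save("w1.npy",np.r_[s["tool_pos"],s["ee_rot"]])
KT=cam("wrist",s);print(s["tool_pos"],s["ee_rot"])
print("proj of expected cart top",proj([.451,-.121,.046],KT))
E
```

```text
[ 0.45146349 -0.12342258  0.29958479] [ 6.80488642e-02  9.97681775e-01  3.30567100e-05 -6.53390899e-04]
proj of expected cart top [[323.06580283 244.94204356]]
```

View pics/w1.png

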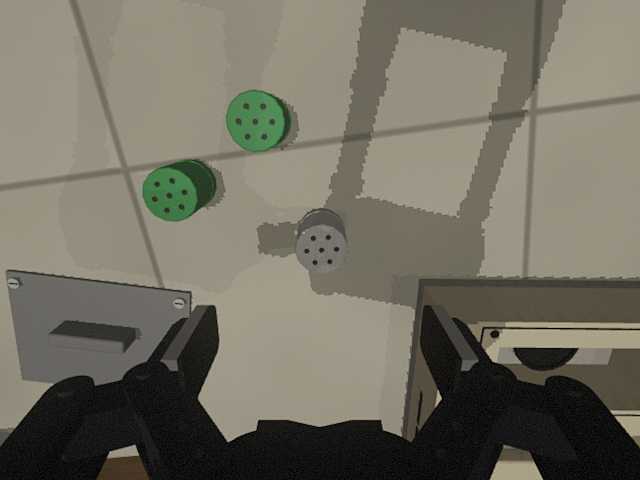

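The wrist view shows the cartridge top at (322,247), matching the estimate (323,245); the open fingers straddle it and are clear of the instrument. Descend and grip.

send_rows(slide=[[-0.15,0.22,-5],[-0.15,0.22,-9],[-0.15,0.22,-11.2],[-0.15,0.22,-11.2],[-0.15,0.22,-11.2],[-0.15,0.22,-11.2],[-0.15,0.22,-11.2],[-0.15,0.22,-11.2],[-0.15,0.22,-11.2],[-0.15,0.22,-11.2]], angular=[[0,0,0],[0,0,0],[0,0,0],[0,0,0],[0,0,0],[0,0,0],[0,0,0],[0,0,0],[0,0,0],[0,0,0]], grip=[0,0,0,0,255,255,255,255,255,255], force=30)

```text
t: 2.9
tool_pos: [0.4504, -0.1188, 0.1901]
ee_rot: [0.067, 0.998, -0.0, 0.001]
ft_force: [-0.9, -0.7, 5.6]
gripper_width: 0.413
grip_force: 30.6
```

send_rows(slide=[[0,0,5],[0,0,10],[4,4,14],[8,8,17.2],[12,12,17.2],[17,16.6,17.2],[17,16.6,17.2],[17,16.6,17.2],[17,16.6,17.2]], angular=[[0,0,0],[0,0,0],[0,0,0],[0,0,0],[0,0,0],[0,0,0],[0,0,0],[0,0,0],[0,0,0]], grip=[255,255,255,255,255,255,255,255,255])

```text
t: 4.03
tool_pos: [0.6192, 0.0465, 0.3612]
ee_rot: [0.067, 0.998, -0.0, 0.0]
ft_force: [0.2, -0.0, -0.5]
gripper_width: 0.407
grip_force: 30.4
```

```bash
python3 - <<'E'
from h import *
s=get_state();im=get_image("wrist")[:,:,::-1].copy();cv2.imwrite("pics/w2.png",im);np.save("w2.npy",np.r_[s["tool_pos"],s["ee_rot"]])
print(s["tool_pos"],s["ee_rot"],s["gripper_width"])
E
```

```text
[0.61924724 0.0464589  0.36121166] [ 6.74318178e-02  9.97723852e-01 -1.59964547e-04  1.99769356e-04] 0.40749474704760597
```

View pics/w2.png

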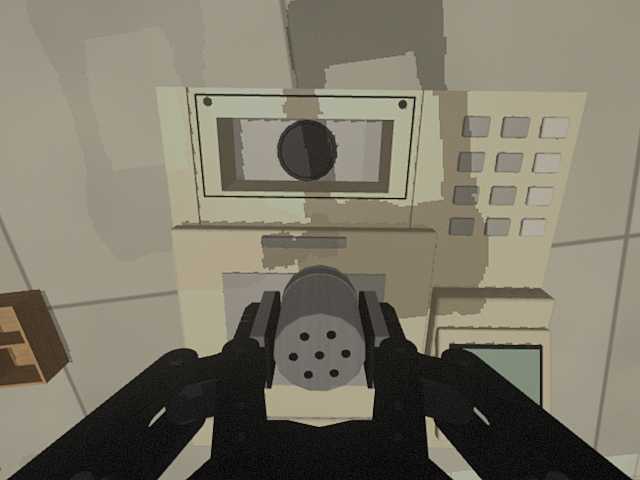

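Well hole corners at (217,118), (395,120), (391,192), (220,191), seat centre at (307,151), front deck edge from (157,87) to (587,93), held cartridge top at (319,355).

```bash
python3 - <<'E'
from h import *
w=np.load("w2.npy");s=dict(tool_pos=w[:3],ee_rot=w[3:]);KT=cam("wrist",s)
c=plane([[217,118],[395,120],[391,192],[220,191]],.07,KT);print(c.round(4),"mean",c.mean(0).round(4))
f=plane([[157,87],[587,93]],.07,KT);print("front",f.round(4))
d=f[1]-f[0];yaw=-np.arctan2(d[0],d[1]);print("yaw",yaw)
d=c[1]-c[0];print(-np.arctan2(d[0],d[1]));d=c[2]-c[3];print(-np.arctan2(d[0],d[1]))
print("seat",plane([307,151],.031,KT).round(4))
print("lip lower?",plane([[172,229],[435,233]],.092,KT).round(4))
print("cart top",plane([319,355],.219,KT).round(4), "grasp xy",w[:2].round(4))
n=np.array([np.cos(yaw),np.sin(yaw)]);print("front->wellcentre x",(c.mean(0)-f.mean(0))[:2]@n)
r=R.from_quat(s["ee_rot"]).as_matrix();print("tool y angle",np.arctan2(r[1,1],r[0,1])-np.pi/2, r[:,2])
E
```

```text
[[ 0.5296 -0.0137  0.07  ]
 [ 0.5475  0.1092  0.07  ]
 [ 0.5981  0.103   0.07  ]
 [ 0.5804 -0.0231  0.07  ]] mean [0.5639 0.0439 0.07  ]
front [[ 0.5047 -0.0496  0.07  ]
 [ 0.5474  0.2403  0.07  ]]
yaw -0.1463235589297871
-0.14411790892675025
-0.1394846454691755
seat [[0.5636 0.0435 0.031 ]]
lip lower? [[ 0.5988 -0.0559  0.092 ]
 [ 0.6266  0.128   0.092 ]]
cart top [[0.6219 0.0456 0.219 ]] grasp xy [0.6192 0.0465]
front->wellcentre x 0.04496513461925778
tool y angle -0.13496611648234058 [ 3.77055903e-04 -3.46142509e-04 -9.99999869e-01]
```

send_rows(slide=[[-3,-0.2,-4],[-5.72,-0.3,-6],[-5.72,-0.3,-8],[-5.72,-0.3,-8],[-5.72,-0.3,-10],[-5.72,-0.3,-12],[-5.72,-0.3,-13.8],[-5.72,-0.3,-13.8],[-5.72,-0.3,-13.8]], angular=[[0,0,-0.009],[0,0,-0.009],[0,0,-0.009],[0,0,-0.009],[0,0,-0.009],[0,0,-0.009],[0,0,-0.009],[0,0,-0.009],[0,0,-0.009]], grip=[255,255,255,255,255,255,255,255,255])

```text
t: 5.2
tool_pos: [0.5629, 0.0445, 0.2229]
ee_rot: [0.071, 0.997, -0.0, 0.0]
ft_force: [-0.3, -0.3, -1.1]
gripper_width: 0.407
grip_force: 30.5
```

```bash
python3 - <<'E'
from h import *
s=get_state();a=get_image("wrist")[:,:,::-1];b=get_image("side")[:,:,::-1]
cv2.imwrite("pics/w3.png",np.hstack([cv2.resize(a,(400,300)),cv2.resize(b[180:300,250:410],(400,300))]))
print(s["tool_pos"],s["ft_force"],s["gripper_width"])
E
```

```text
[0.56288995 0.04447837 0.22288279] [-0.33765769 -0.25876699 -1.11613662] 0.4067164001353226
```

View pics/w3.png

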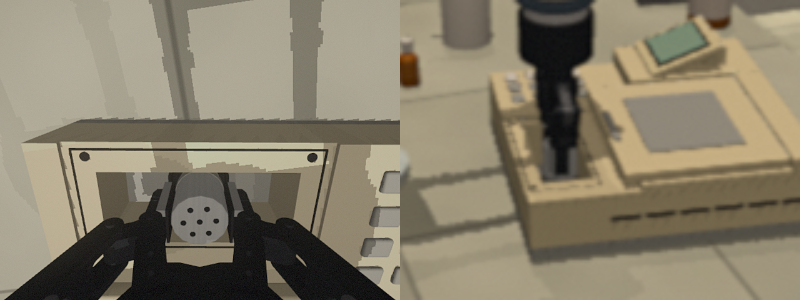

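The wrist half shows the cartridge inside the well, centred between its long walls; the side half shows fingers in the well, clear of the lid. Lower to contact.

send_rows(slide=[[-0.05,-0.1,-0.3],[-0.05,-0.1,-0.5],[-0.05,-0.1,-0.6],[-0.05,-0.1,-0.6]], angular=[[0,0,0],[0,0,0],[0,0,0],[0,0,0]], grip=[255,255,255,255])

```text
t: 5.8
tool_pos: [0.5623, 0.0434, 0.2172]
ee_rot: [0.071, 0.997, -0.0, 0.0]
ft_force: [-2.7, -0.4, 2.4]
gripper_width: 0.405
grip_force: 30.7
```

send_rows(slide=[[-0.1,0,0],[-0.1,0,0],[-0.1,0,0],[-0.1,0,0],[-0.1,0,0],[-0.1,0,0]], angular=[[0,0,0],[0,0,0],[0,0,0],[0,0,0],[0,0,0],[0,0,0]], grip=[255,255,80,80,80,80])

```text
t: 6.55
tool_pos: [0.5611, 0.0435, 0.2164]
ee_rot: [0.071, 0.997, -0.0, -0.0]
ft_force: [-0.2, -1.2, 0.7]
gripper_width: 0.685
grip_force: 0.0
```

send_rows(slide=[[0,0,3],[0,0,8],[2,0,14.3],[5.8,0.3,14.3],[5.8,0.3,14.3],[5.8,0.3,14.3]], angular=[[0,0,0],[0,0,0],[0,0,0],[0,0,0],[0,0,0],[0,0,0]], grip=[80,80,80,80,80,80])

```text
t: 7.3
tool_pos: [0.6189, 0.0465, 0.3585]
ee_rot: [0.071, 0.997, -0.0, -0.001]
ft_force: [0.4, -0.7, 0.4]
gripper_width: 0.685
grip_force: 0.0
```

```bash
python3 - <<'E'
from h import *
s=get_state();a=get_image("wrist")[:,:,::-1].copy();KT=cam("wrist",s)
np.save("w4.npy",np.r_[s["tool_pos"],s["ee_rot"]]);cv2.imwrite("pics/w4f.png",a)
x,y=proj([.5636,.0436,.074],KT)[0];print("expected top centre",x,y,s["tool_pos"])
x0,y0=int(x)-160,max(int(y)-120,0)
b=get_image("top")[:,:,::-1]
cv2.imwrite("pics/w4.png",np.hstack([cv2.resize(a[y0:y0+240,x0:x0+320],(480,360)),cv2.resize(b[215:275,253:306],(318,360))]));print(x0,y0)
E
```

```text
expected top centre 304.5766342668043 158.8111670572964 [0.61892941 0.04645982 0.35845663]
144 38
```

View pics/w4.png

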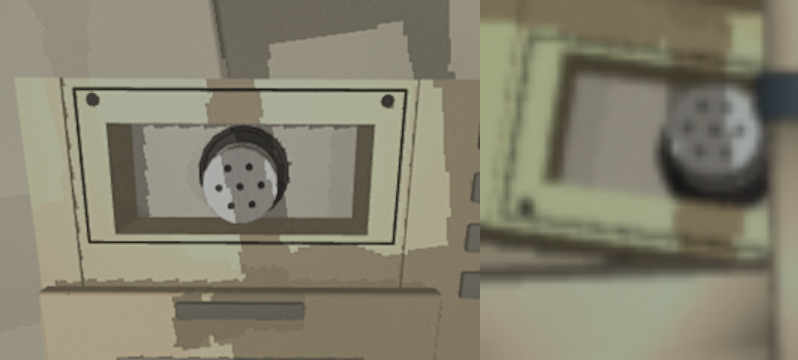

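Cartridge top sits at full-frame (305,160) against (305,159) expected: upright and centred in the seat. Now to the cover.

send_rows(slide=[[0,-4,0],[-1,-8,0],[-2,-12,0],[-4,-17,0],[-6,-22,-1],[-8,-27,-2],[-10.2,-32,-3],[-10.2,-37,-3.8],[-10.2,-37,-3.8],[-10.2,-37,-3.8],[-10.2,-37,-3.8]], angular=[[0,0,-0.18],[0,0,-0.36],[0,0,-0.54],[0,0,-0.72],[0,0,-0.9],[0,0,-1.08],[0,0,-1.26],[0,0,-1.44],[0,0,-1.6],[0,0,-1.658],[0,0,-1.658]], grip=[80,80,80,80,80,80,80,80,80,80,80])

```text
t: 8.78
tool_pos: [0.5166, -0.3234, 0.3217]
ee_rot: [0.783, 0.621, -0.0, -0.0]
ft_force: [0.8, 0.0, -0.1]
gripper_width: 0.689
grip_force: 0.0
```

```bash
python3 - <<'E'
from h import *
s=get_state();a=get_image("wrist")[:,:,::-1].copy();np.save("w5.npy",np.r_[s["tool_pos"],s["ee_rot"]]);cv2.imwrite("pics/w5.png",a)
print(s["tool_pos"],s["ee_rot"]);print("rib from top",plane([447,258],.026,cam("top")))
E
```

```text
[ 0.51656995 -0.32336617  0.32174619] [ 7.83494851e-01  6.21398274e-01 -1.30482345e-05 -6.25737993e-05]
rib from top [[ 0.51575689 -0.31864582  0.026     ]]
```

View pics/w5.png

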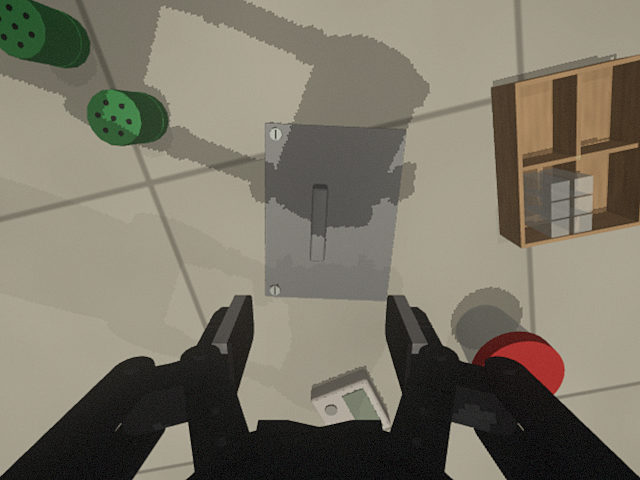

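Cover corners at (265,123), (406,128), (387,300), (265,296); rib top roughly from (320,188) to (318,260); box right, cup and timer below, all outside the fingers' footprint.

```bash
python3 - <<'E'
from h import *
w=np.load("w5.npy");s=dict(tool_pos=w[:3],ee_rot=w[3:]);KT=cam("wrist",s)
c=plane([[265,123],[406,128],[387,300],[265,296]],.004,KT);print(c.round(4))
fm=(c[0]+c[3])/2;bm=(c[1]+c[2])/2;d=bm-fm;print("len",np.linalg.norm(d),"yaw",np.arctan2(d[1],d[0]))
e=c[0]-c[3];print("width",np.linalg.norm(e),"yaw",-np.arctan2(e[0],e[1]));e=c[1]-c[2];print(np.linalg.norm(e),-np.arctan2(e[0],e[1]))
print("rib by corners",bm-d/np.linalg.norm(d)*.065)
g=cv2.imread("pics/w5.png")[180:270,300:340].astype(int).sum(2)
r=plane([[320.5,186],[318,260]],.026,KT);print("rib",r.round(4),r.mean(0).round(4),"yaw",-np.arctan2(*(r[0]-r[1])[:2]))
m=R.from_quat(w[3:]).as_matrix();print("tool y",np.arctan2(m[1,1],m[0,1]))
E
```

```text
[[ 0.4937 -0.239   0.004 ]
 [ 0.5991 -0.2673  0.004 ]
 [ 0.5598 -0.4119  0.004 ]
 [ 0.4528 -0.3828  0.004 ]]
len 0.110000615306611 yaw -0.2635764771040424
width 0.14953152627030863 yaw -0.2768404413650408
0.1498496989729607 -0.26549198604022756
rib by corners [ 0.51667788 -0.32261707  0.004     ]
rib [[ 0.5252 -0.2923  0.026 ]
 [ 0.5097 -0.3505  0.026 ]] [ 0.5174 -0.3214  0.026 ] yaw -0.26049877658194115
tool y -0.22974410899084005
```

send_rows(slide=[[0.05,0.12,-5],[0.05,0.12,-10],[0.05,0.12,-14.1],[0.05,0.12,-14.1],[0.05,0.12,-14.1],[0.05,0.12,-14.1],[0.05,0.12,-14.1],[0.05,0.12,-14.1],[0.05,0.12,-14.1],[0.05,0.12,-14.1]], angular=[[0,0,-0.038],[0,0,-0.038],[0,0,-0.038],[0,0,-0.038],[0,0,-0.038],[0,0,-0.038],[0,0,-0.038],[0,0,-0.038],[0,0,-0.038],[0,0,-0.038]], grip=[80,80,80,80,255,255,255,255,255,255], force=80)

```text
t: 10.07
tool_pos: [0.5181, -0.3227, 0.1832]
ee_rot: [0.795, 0.606, 0.0, 0.001]
ft_force: [-1.7, 1.2, 5.5]
gripper_width: 0.118
grip_force: 80.8
```

send_rows(slide=[[0,0,3],[0,0,8],[0,2,13],[0,7,17.7],[0.1,13,17.7],[0.1,19,17.7],[0.1,25,17.7],[0.1,31,17.7],[0.1,37.3,17.7],[0.1,37.3,17.7],[0.1,37.3,17.7]], angular=[[0,0,0],[0,0,0],[0,0,0.02],[0,0,0.05],[0,0,0.08],[0,0,0.1],[0,0,0.124],[0,0,0.124],[0,0,0.124],[0,0,0.124],[0,0,0.124]], grip=[255,255,255,255,255,255,255,255,255,255,255])

```text
t: 11.45
tool_pos: [0.5186, 0.0507, 0.3578]
ee_rot: [0.756, 0.655, -0.0, 0.0]
ft_force: [0.5, -1.0, -1.2]
gripper_width: 0.117
grip_force: 79.6
```

```bash
python3 - <<'E'
from h import *
s=get_state();a=get_image("wrist")[:,:,::-1].copy();np.save("w6.npy",np.r_[s["tool_pos"],s["ee_rot"]]);cv2.imwrite("pics/w6.png",a)
print(s["tool_pos"],s["ee_rot"],s["gripper_width"],s["ft_force"])
E
```

```text
[0.51863739 0.05066884 0.35779143] [ 7.55824758e-01  6.54773869e-01 -1.91009884e-04  2.83551450e-04] 0.11707114469645034 [ 0.45928717 -0.9671644  -1.24594083]
```

View pics/w6.png

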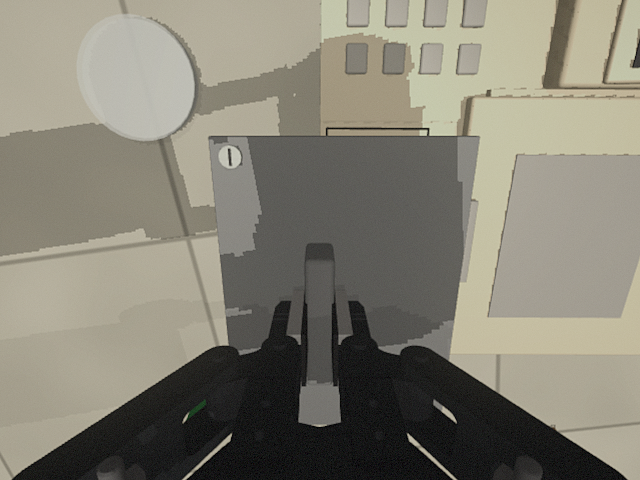

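Held cover's left edge runs from (208,136) to (479,136), parallel to the jaws; lid corner is near (470,97), petri dish clear to the left.

```bash
python3 - <<'E'
from h import *
w=np.load("w6.npy");s=dict(tool_pos=w[:3],ee_rot=w[3:]);KT=cam("wrist",s)
yw=-.144;n=np.array([np.cos(yw),np.sin(yw)]);l=np.array([-n[1],n[0]]);W=np.array([.5637,.0437])
m=R.from_quat(w[3:]).as_matrix();print("tool yaw",np.arctan2(m[1,1],m[0,1]),"tool z",m[:,2])
c=plane([[208,136],[479,136]],w[2]-.179,KT);d=c[1]-c[0];print("edge len",np.linalg.norm(d),"yaw",np.arctan2(d[1],d[0]))
r=c[:,:2]-w[:2];print("rel TCP: x",r@n,"y",r@l)
print("want x -.045 .065, y .075; TCP in well frame",(w[:2]-W)@n,(w[:2]-W)@l)
q=plane([[470,97]],.092,KT)[:,:2]-W;print("lid corner in well",q@n,q@l)
E
```

```text
tool yaw -0.1430293732162074 tool z [ 8.25841613e-05 -6.78766972e-04 -9.99999766e-01]
edge len 0.10939760622743493 yaw -0.14153349886471847
rel TCP: x [-0.04469447  0.0647028 ] y [0.07409443 0.07436426]
want x -.045 .065, y .075; TCP in well frame -0.04559625160694627 0.0004300998345424783
lid corner in well [0.04786232] [0.09366973]
```

send_rows(slide=[[0,0,0],[1.7,-0.25,-3],[3.38,-0.49,-6],[3.38,-0.49,-8],[3.38,-0.49,-9],[3.38,-0.49,-9.5],[3.38,-0.49,-9.5],[3.38,-0.49,-9.5]], angular=[[0.0144,0.099,0],[0.0144,0.099,0],[0.0144,0.099,0],[0.0144,0.099,0],[0.0144,0.099,0],[0.0144,0.099,0],[0.0144,0.099,0],[0.0144,0.099,0]], grip=[255,255,255,255,255,255,255,255])

```text
t: 12.5
tool_pos: [0.5526, 0.0458, 0.2639]
ee_rot: [0.755, 0.654, -0.032, -0.037]
ft_force: [-0.8, -0.0, -1.3]
gripper_width: 0.112
grip_force: 79.6
```

```bash
cat > st.py <<'E'
from h import *
def st():
    s=get_state();p=s["tool_pos"];m=R.from_quat(s["ee_rot"]).as_matrix()
    yw=-.144;B=np.array([[np.cos(yw),-np.sin(yw),0],[np.sin(yw),np.cos(yw),0],[0,0,1]]);O=np.array([.5637,.0437,.07])
    ax=np.c_[m[:,1],m[:,0],-m[:,2]]  # cover axes x,y,z in world
    for n,v in dict(tcp=(0,0,0),back=(.065,-.0006,-.183),front=(-.045,-.0006,-.183),rib=(0,0,-.183)).items():
        print(n,(B.T@(p+ax@np.array(v)-O)*1000).round(1))
    print("tilt",np.arcsin(-m[2,1]).round(4),"roll",np.arcsin(ax[2,1]).round(4),"yaw",np.arctan2(m[1,1],m[0,1]).round(4),"f",s["ft_force"].round(1),"m",s["ft_torque"].round(2),"w",s["gripper_width"],s["grip_force"],s["t"])
st()
E
python3 st.py
```

```text
tcp [-11.3   0.5 193.9]
back [35.4 -0.   5.4]
front [-74.   -0.   16.2]
rib [-29.2   0.6  11.8]
tilt 0.0981 roll 0.0004 yaw -0.1438 f [-0.8 -0.  -1.3] m [ 0.01 -0.04  0.  ] w 0.11187717324247408 79.59148049354553 12.5
```

send_rows(slide=[[0,0,-0.3],[0,0,-0.3],[0.5,-0.07,-0.3],[0.99,-0.14,-0.3],[1.48,-0.21,-0.3],[1.98,-0.29,-0.3],[1.98,-0.29,-0.3]], angular=[[0,0,0],[0,0,0],[0,0,0],[0,0,0],[0,0,0],[0,0,0],[0,0,0]], grip=[255,255,255,255,255,255,255])

```text
t: 13.38
tool_pos: [0.5727, 0.0427, 0.2592]
ee_rot: [0.755, 0.654, -0.033, -0.038]
ft_force: [-0.1, -0.5, -2.7]
gripper_width: 0.117
grip_force: 79.6
```

```bash
python3 st.py
```

```text
tcp [  9.    0.3 189.2]
back [55.3 -0.3  0.6]
front [-54.1  -0.3  11.6]
rib [-9.4  0.3  7.1]
tilt 0.1006 roll -0.0001 yaw -0.1442 f [-0.1 -0.5 -2.7] m [-0.05 -0.05  0.04] w 0.11726499196648872 79.64493155479431 13.375
```

send_rows(slide=[[0.4,-0.06,0.05],[0.7,-0.1,0.05],[0.95,-0.14,0.05],[0.95,-0.14,0.05],[0.95,-0.14,0.05]], angular=[[0,0,0],[0,0,0],[0,0,0],[0,0,0],[0,0,0]], grip=[255,255,255,255,255])

```text
t: 14.0
tool_pos: [0.5816, 0.0416, 0.2601]
ee_rot: [0.755, 0.654, -0.033, -0.038]
ft_force: [-2.7, 0.8, -1.1]
gripper_width: 0.12
grip_force: 79.7
```

```bash
python3 st.py
```

```text
tcp [ 18.1   0.5 190.1]
back [64.3 -0.1  1.5]
front [-45.1  -0.1  12.6]
rib [-0.4  0.5  8. ]
tilt 0.1007 roll 0.0002 yaw -0.1439 f [-2.7  0.8 -1.1] m [ 0.2   0.37 -0.1 ] w 0.11983896246830979 79.7349214553833 14.0
```

send_rows(slide=[[-0.64,0.093,-0.2],[-0.64,0.093,-0.2],[-1.26,0.182,-0.42],[-1.26,0.182,-0.42],[-1.84,0.27,-0.71],[-1.84,0.27,-0.71],[-1.84,0.27,-0.71]], angular=[[-0.0049,-0.0337,0],[-0.0049,-0.0337,0],[-0.0097,-0.067,0],[-0.0097,-0.067,0],[-0.01445,-0.0997,0],[-0.01445,-0.0997,0],[-0.01445,-0.0997,0]], grip=[255,255,255,255,255,255,255])

```text
t: 14.88
tool_pos: [0.5635, 0.0442, 0.2539]
ee_rot: [0.756, 0.654, 0.0, -0.0]
ft_force: [-6.2, 1.8, 5.7]
gripper_width: 0.113
grip_force: 80.7
```

```bash
python3 st.py
```

```text
tcp [ -0.3   0.4 183.9]
back [64.7 -0.1  0.9]
front [-45.3  -0.1   0.9]
rib [-0.3  0.5  0.9]
tilt 0.0001 roll 0.0003 yaw -0.144 f [-6.2  1.8  5.7] m [ 0.2   1.01 -0.13] w 0.11269483192074553 80.72203516960144 14.875
```

send_rows(slide=[[0,0,-0.1],[0,0,-0.2],[0,0,-0.2],[0,0,-0.2]], angular=[[0,0,0],[0,0,0],[0,0,0],[0,0,0]], grip=[255,255,255,255])

```text
t: 15.38
tool_pos: [0.5634, 0.0442, 0.2531]
ee_rot: [0.756, 0.654, 0.0, -0.0]
ft_force: [-9.1, 1.2, 11.0]
gripper_width: 0.114
grip_force: 81.5
```

```bash
python3 st.py
```

```text
tcp [ -0.3   0.4 183.1]
back [64.7 -0.1  0.2]
front [-45.3  -0.1   0.1]
rib [-0.3  0.5  0.1]
tilt -0.0001 roll 0.0003 yaw -0.144 f [-9.1  1.2 11. ] m [ 0.18  1.53 -0.09] w 0.11396025860122184 81.46576523780823 15.375
```

send_rows(slide=[[-0.05,0,-0.1],[-0.05,0,-0.2],[-0.05,0,-0.2],[-0.05,0,-0.2],[-0.05,0,-0.2]], angular=[[0,0,0],[0,0,0],[0,0,0],[0,0,0],[0,0,0]], grip=[255,255,255,255,255])

```text
t: 16.0
tool_pos: [0.5631, 0.0442, 0.2532]
ee_rot: [0.756, 0.654, 0.001, 0.001]
ft_force: [-11.3, 1.5, 18.5]
gripper_width: 0.114
grip_force: 82.5
```

```bash
python3 st.py; python3 - <<'E'
from h import *
a=get_image("wrist")[:,:,::-1];b=get_image("side")[:,:,::-1]
cv2.imwrite("pics/w9.png",np.hstack([cv2.resize(a,(400,300)),cv2.resize(b[180:300,250:410],(400,300))]))
E
```

```text
tcp [ -0.7   0.4 183.2]
back [64.8 -0.1  0.3]
front [-45.2  -0.1   0.1]
rib [-0.2  0.5  0.2]
tilt -0.0023 roll 0.0006 yaw -0.144 f [-11.3   1.5  18.5] m [ 0.13  1.98 -0.13] w 0.11425874971355016 82.49316930770874 16.0
```

View pics/w9.png

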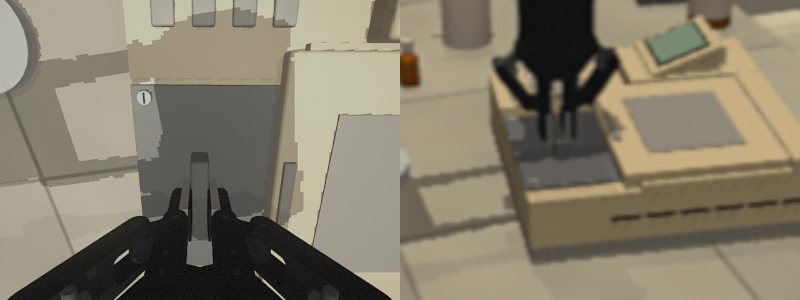

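The cover lies flat within the deck, its back edge under the shut lid and its front flush. Height stayed put while the force rose to 18 N, so it is resting on the deck. Handing in.

```bash
python3 -c "
from bench import *
print(hand_in())"
```

```text
the job is handed in; nothing more can be done
None
```

The job is handed in at about 16 s on the robot's clock: the cartridge stands in the spring seat, and the cover is home under the shut lid and held flat on the deck with about 18 N; the hand-in returned no verdict.

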